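Open the stain cupboard past its hidden safety catch

ROBOT

A 7-joint arm with a two-finger parallel gripper is mounted at the origin on the work surface. World frame = base frame: x ahead of the robot, y to its left, z up, the work surface at z = 0. Lengths are in mm, angles in rad, forces in N, time in s.
With the tool pointing down it reaches from about 425 to 875 mm from the base axis. Payload 4.7 kg.
Tool frame: the origin (TCP) lies on the centre line of the jaws, within the pads' length; the fingertips stand 25 mm ahead of it and the grasp point (between the pads) lies 6 mm ahead of it; z points along the fingers, y is the direction in which the jaws open and shut (so a half turn about z gives the same grasp; the last joint's range is limited). The gripper opens to 87 mm and grips with 3 to 60 N. Pads are 19 mm wide; open, the fingers measure 117 mm over their backs; the gripper's body (75 mm by 190 mm) begins 51 mm behind the grasp point.
Start: joints at [-1.283, 0.321, -0.07, 1.45, 0.023, 1.371, -0.057], TCP at [175.78, 625.799, 247.587] pointing down, gripper open.
Joint ranges: [-2.86, 2.86], [-0.3, 2.09], [-1.38, 1.24], [0.06, 2.45], [-1.56, 4.7], [0.09, 2.05], [-2.69, 2.69]. Speed limits (rad/s): [2.57, 2.57, 3.14, 3.14, 3.14, 3.14, 3.14].

INTERFACE

Orientations are given as a unit quaternion [x, y, z, w].
In Python, from station import env gives the robot as it stands.
- The arm moves only by the tool apply_moves, never from a script. Its argument "deltas" is a list that holds one entry, the list of rows, each a list of 7 numbers: the shift along the world's x, y, z in cm, then the turn, a rotation vector about the world's x, y, z in degrees, then the closure, from -1 (fully open) to 1 (shut). In form: [[[dx, dy, dz, rx, ry, rz, claw], ...]]. A call has 1 to 20 rows; each row is the pose to reach, as a shift and turn from the pose measured when the call began; what a row does not reach only later rows make up. A row lasts 1/10 s, in which the tool goes at most 50 mm and 8.59 degrees, less where a joint would pass 70% of its speed; a pose out of reach is approached as far as the arm can. A call with a gripper value outside its range is refused whole. The fingers move at their own pace and stop on an object; "squeeze" is the grip in N (left out, the last holds). Time passes only in rows, so rows that repeat a pose let the fingers close. It gives the time, the measured TCP pose, the force and the opening at its end, in the units of the state.
- env.observe(): the state, without advancing time (a new reading comes with each control period).
- env.get_image(name): name is "side" or "top"; returns a dict with "frame" (480x640x3 uint8, red, green, blue), "intrinsics" (3x3 intrinsics, pixels), "k1" (the pictures are not rectified: a ray, as slopes to the right and down, at radius r is drawn at 1 + k1 r^2 times it, then the intrinsics apply), "eye" and "rotation" of the camera in the world. Camera axes: x right, y up, looking along -z (the intrinsics and any distortion apply to the point x, -y, -z); pixel columns grow to the right and rows downward; lengths in mm; the calibration is good to about 2 mm. A picture is of the moment at which its call begins. There is no depth.
- env.hand_in(): hands the job in, once; it reports no verdict.
Trained networks look in a picture, given as the dict that the camera call returned (one of the last four; its "shot" number tells which), for a name from the list of things; names that differ only in an ending like _2 or _b are one class to them, and where a whole thing is asked for, a point or a joint stands for the part that bears it (a point fixed in the world has none). Each returns a list of dicts, best first, with "score" (0 to 1); they miss things now and then, are a little off and sometimes report something else, mostly with a low value. They report only what shows in the picture. A call takes as long as a camera call. They do not tell look-alikes from the thing itself.
- env.find_in(label, picture): "extent" ([left, top, right, bottom] in pixels, round what is visible of it).
- env.tip_of(label, picture): "point" ([column, row] in pixels: a listed point, or the origin of a listed thing).
The state is a dict: "time_s": time; "q": joint angles; "joint_velocities": joint speeds; "tau": joint torques, N m; "ee_pos": TCP position; "tool_rot": TCP orientation; "wrist_force": force on the tool from outside, world axes, zero at the start; "torque": the same for the moment, N m; "width": finger opening in mm.
Only numpy, scipy, OpenCV 4.12 (cv2) and the standard library are available. Lean on these libraries where they do the work, as an engineer would, in place of code of your own. Each camera call takes 0.05 s, during which the arm holds its last target. There are 200 camera calls.

TASK

Open the small white stain cupboard on the microscope bench. Its door comes only part of the way and then stops on a sprung safety catch hidden behind the top of the door: reach down into the gap, feel for the catch's tongue, press it down while drawing the door outward, and swing the door wide open, square to the cupboard. Leave it standing open, with no bottle or glassware knocked over or shoved about.

Things in the scene. Friction and masses are not known exactly. Their poses are not given: they have to be found in the camera images.
- cupboard: Fixed white steel cupboard, 180 deep (x) x 250 wide (y) x 250 mm high, walls 10 mm. Origin: centre of its underside. Its front faces its own -x, 90 mm from the origin; the door covers the whole front, hung at the left (+y side), free edge at the -y side. A 17 mm high record pad lies on the rear half of the top.
- door (a joint): Door angle, rad: 0 shut, grows as the free edge swings outward, 1.57 square to the cupboard, end stop 1.75. Starts at 0 to 0.06. The hinge is stiff: the door stays where it is left; 1 to 2 N at the bar moves it. The safety catch stops it somewhere between 0.2 and 0.6, and pulling harder does not free it.
- pull_bar (a point): Centre of the steel pull bar on the door's front: 12 mm thick, 110 mm long, level, parallel to the door, a post at each end; axis 42 mm off the door's front (36 mm clear behind it), 175 mm from the hinge, 24 mm below the door's head. Its x axis points through the door to its back, y along the bar towards the hinge, z up; they turn with the door.
- hinge_top (a point): Point on the vertical hinge axis, in the plane of the door's back, level with the door's head (250 mm up). The leaf is 250 mm wide, 16 mm thick, its back 1 mm off the cupboard when shut. Axes as for pull_bar.
- door_head (a point): Top corner of the door's free edge, on the door's back, 250 mm from hinge_top and level with it. Axes as for pull_bar.
- catch_rail (a point): On the door's back, level with its head, above the middle of the catch's rail, 155 mm from hinge_top; axes as for pull_bar. The catch is clamped anywhere along the rail: the tongue's centre line is up to 45 mm either side of this point (not measured: feel for it). It does not shift along the rail under pushes below 100 N. Foot: 22 mm wide, stands 8 mm off the door's back.
- tongue_level (a point): Same point, 31 mm lower: level of the tongue's flat top. White plastic tongue, 16 mm wide, 6 mm thick, square to the door, reaching 90 mm back from the door's back; pivots at the foot. A rounded press pad, crest 4 mm higher, is centred 24 mm from the door's back; an upturned hook at the end (face 76 mm from the door's back) stops on a steel strip under the cupboard's top.
- top_front (a point): Middle of the front edge of the cupboard's top, 250 mm up. With the door on the catch, the clear gap at the tongue between door and cupboard is about 45 to 65 mm, wider towards the free edge. Pad pressed down 4 mm: hook clear (6 N); 7 mm: bottom (10 N). Keep it down until the door has moved 20 mm further there; then it is free.
- stain0: Stain bottle, 48 mm across, 105 mm high, loose on the cupboard's floor. Origin: centre of its underside.
- stain1: Stain bottle like stain0.
- stain2: Stain bottle like stain0.
- slide_box: Flat grey slide box 100 x 190 x 34 mm, loose on the bench. Origin: centre of its underside.
- beaker: Glass beaker, 72 mm across, 95 mm high, loose on the bench. Origin: centre of its underside.
- petri: Two stacked clear dishes (one piece), 92 mm across, 40 mm high, loose on the bench. Origin: centre of the underside.
- stain_jar: Square glass staining jar with white lid, 52 mm wide, 90 mm high, loose on the bench. Origin: centre of its underside.
- oil_bottle: Small amber immersion-oil bottle, 36 mm across, 75 mm high, loose on the bench. Origin: centre of its underside.
There are look-alikes about, which are no part of the job. What is shaped like the petri but brown or red is not meant.

How it is judged (in metres and radians):
On the way, in this order (a step that is already met when the one before it is completed fails the run):
1. the door is drawn ajar (value of joint door above 0.15 rad), for 0.1 s.
2. the door is past its safety catch (value of joint door above 0.8 rad), for 0.1 s.
At the end, for the whole second after the job is handed in: The door stands open by at least 1.35 rad (77 degrees), at rest; every bottle and piece of glassware stands upright (within 0.3 rad) within 40 mm of where it started (value of joint door above 1.35 rad and velocity of joint door between -0.05 and 0.05 rad/s and distance of each of stain0, stain1, stain2, slide_box, beaker, petri, stain_jar, oil_bottle from where it was at the start of the episode below 0.04 m and angle between each of stain0, stain1, stain2, slide_box, beaker, petri, stain_jar, oil_bottle's own z axis and vertical below 0.3 rad); the robot touches nothing.
It fails at once if a bottle, jar, dish, beaker or the slide box is knocked over or shoved more than 60 mm (distance of any of stain0, stain1, stain2, slide_box, beaker, petri, stain_jar, oil_bottle from where it was at the start of the episode above 0.06 m or angle between any of stain0, stain1, stain2, slide_box, beaker, petri, stain_jar, oil_bottle's own z axis and vertical above 0.6 rad).
It also fails if it takes over 58 s, if anything falls off the work surface, if the arm or the gripper's body presses on something with over 40 N, if the wrist force passes 120 N, or if a joint passes its speed limit or range.

## Working session

There is one attempt and no reset: what is moved stays moved. The work goes in short steps, Python scripts to look and compute and a tool call to move; the robot and the scene stay as the last step left them, time stands still between calls to the robot, and variables do not carry over. Pictures are saved under pics/ and viewed, about 8 in all and at most 12, crops included, and the job is handed in when it is done.

Besides the shell and the picture viewer there is one more tool, called after "Call:" as name(argument=value, ...) on one line, values as JSON. apply_moves: Moves the arm, as the interface text tells. Its arguments: {"type":"object","properties":{"deltas":{"type":"array","items":{"type":"array","items":{"type":"array","items":{"type":"number"}}}},"squeeze":{"type":"number"}},"required":["deltas"]}

```bash
mkdir -p pics
cat > h.py <<'E'
import numpy as np, cv2
from station import env
from scipy.spatial.transform import Rotation as R
def rot(p):
    r=np.array(p["rotation"],float)
    return r if r.shape==(3,3) else R.from_quat(r).as_matrix()
def ray(p,uv):
    K=np.array(p["intrinsics"]); d=np.array([p["k1"],0,0,0,0],float)
    # x(1+k1 r^2)
    n=cv2.undistortPoints(np.array([[uv]],float),K,d)[0,0]
    v=rot(p)@np.array([n[0],-n[1],-1.]); return np.array(p["eye"],float),v/np.linalg.norm(v)
def at_z(p,uv,z):
    e,v=ray(p,uv); return e+v*(z-e[2])/v[2]
def proj(p,X):
    c=rot(p).T@(np.array(X,float)-np.array(p["eye"])); x=np.array([c[0],-c[1]])/-c[2]
    x=x*(1+p["k1"]*(x@x)); K=np.array(p["intrinsics"]); return (K@[x[0],x[1],1])[:2]
def tri(p1,u1,p2,u2):
    a,v=ray(p1,u1); b,w=ray(p2,u2)
    s=np.linalg.lstsq(np.c_[v,-w],b-a,rcond=None)[0]
    return (a+s[0]*v+b+s[1]*w)/2, np.linalg.norm(a+s[0]*v-b-s[1]*w)
def save(p,n,crop=None,k=1):
    f=p["frame"][:,:,::-1]
    if crop: f=f[crop[1]:crop[3],crop[0]:crop[2]]
    cv2.imwrite("pics/"+n+".png",cv2.resize(f,None,fx=k,fy=k,interpolation=cv2.INTER_CUBIC))
E
python3 - <<'E'
from h import *
np.set_printoptions(precision=1,suppress=True)
s=env.get_image("side");t=env.get_image("top")
save(s,"s0");save(t,"t0")
print(env.observe())
for p in (s,t): print(p["eye"],p["rotation"],p["intrinsics"],p["k1"])
for l in "cupboard pull_bar hinge_top door_head catch_rail top_front slide_box beaker petri stain_jar oil_bottle stain0".split():
    for n,p in(("s",s),("t",t)):
        print(l,n,[(round(d["score"],2),np.round(d["point"])) for d in env.tip_of(l,p)[:3]])
E
```

```text
{'time_s': 0.1, 'q': array([-1.3,  0.3, -0.1,  1.5,  0. ,  1.4, -0.1]), 'joint_velocities': array([-0., -0.,  0., -0., -0.,  0.,  0.]), 'tau': array([ -0. , -49.3,  -0.4, -31.3,  -0.1,   0. ,   0. ]), 'ee_pos': array([175.7, 625.3, 246.6]), 'tool_rot': array([ 0.1,  1. , -0. , -0. ]), 'wrist_force': array([ 0.1, -0.3,  0.1]), 'torque': array([ 0., -0.,  0.]), 'width': 87.0494606592288}
[ 358.6  197.  1215.9] [-0.   0.1  0.9 -0.3] [[446.1   0.  310.6]
 [  0.  446.1 236.8]
 [  0.    0.    1. ]] -0.09740370326468357
[ 452.9  -42.5 1148. ] [-0.   0.   0.7 -0.7] [[503.5   0.  318.7]
 [  0.  503.5 231.4]
 [  0.    0.    1. ]] -0.041411742730099246
cupboard s []
cupboard t []
pull_bar s [(0.8, array([248., 239.]))]
pull_bar t [(0.83, array([252., 177.]))]
hinge_top s [(0.61, array([303., 296.]))]
hinge_top t [(0.86, array([227., 268.]))]
door_head s [(0.89, array([202., 244.]))]
door_head t [(0.84, array([216., 136.]))]
catch_rail s [(0.95, array([240., 266.])), (0.36, array([360., 141.]))]
catch_rail t [(0.65, array([220., 184.]))]
top_front s [(0.88, array([247., 268.])), (0.42, array([290., 186.]))]
top_front t [(0.83, array([220., 203.]))]
slide_box s [(0.81, array([360., 142.])), (0.74, array([364., 191.]))]
slide_box t [(0.89, array([473., 207.]))]
beaker s [(0.78, array([290., 190.]))]
beaker t [(0.73, array([228., 192.])), (0.59, array([368., 175.])), (0.38, array([473., 208.]))]
petri s [(0.64, array([411., 210.])), (0.64, array([390., 259.])), (0.57, array([364., 190.]))]
petri t [(0.97, array([426., 315.])), (0.88, array([415., 251.])), (0.79, array([364., 326.]))]
stain_jar s [(0.82, array([321., 182.]))]
stain_jar t [(0.79, array([396., 197.]))]
oil_bottle s [(0.76, array([391., 163.]))]
oil_bottle t [(0.65, array([468., 258.]))]
stain0 s []
stain0 t []
```

View pics/s0.png

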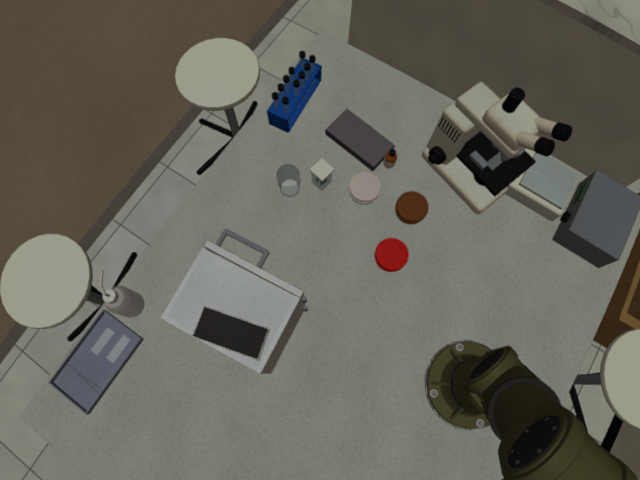

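View pics/t0.png

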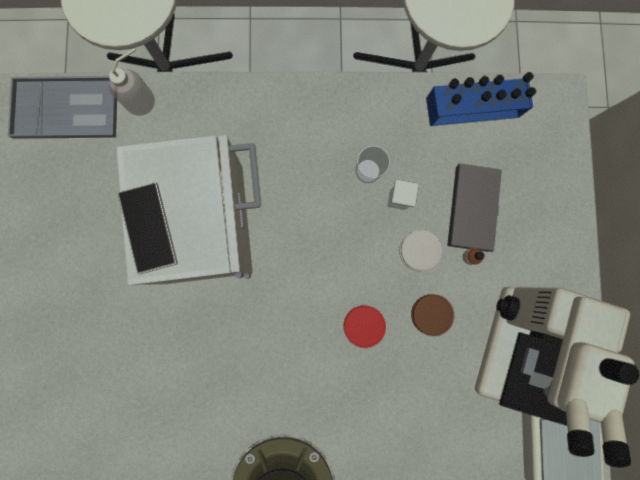

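Run:
```python
from h import *
np.set_printoptions(precision=3,suppress=True)
s=env.get_image("side");t=env.get_image("top")
print(rot(s),rot(t))
P={}
for l in "pull_bar hinge_top door_head catch_rail top_front".split():
    a=env.tip_of(l,s)[0]["point"];b=env.tip_of(l,t)[0]["point"]
    z=226 if l=="pull_bar" else 250
    X,e=tri(s,a,t,b); print(l,np.round(X),round(e,1),"s@z",np.round(at_z(s,a,z)),"t@z",np.round(at_z(t,b,z)))
for l,a in (("box",(473,207)),("beaker",(368,175)),("jar",(396,197)),("oil",(468,258)),("p",(426,315)),("p",(415,251)),("p",(364,326))): print(l,np.round(at_z(t,a,0)))
o=env.observe(); print(R.from_quat(o["tool_rot"]).as_matrix())
```

```text
[[-0.834  0.526 -0.168]
 [-0.552 -0.798  0.241]
 [-0.007  0.294  0.956]] [[-0.012  0.995 -0.097]
 [-0.999 -0.009  0.038]
 [ 0.037  0.098  0.995]]
pull_bar [651.  42. 219.] 5.5 s@z [651.  44. 226.] t@z [647.  40. 226.]
hinge_top [464.  14. 749.] 3.7 s@z [ 580. -179.  250.] t@z [474.  84. 250.]
door_head [701. 103. 311.] 14.6 s@z [732.  99. 250.] t@z [711. 111. 250.]
catch_rail [620.  94. 270.] 3.5 s@z [623.  91. 250.] t@z [625.  98. 250.]
top_front [593.  94. 279.] 0.1 s@z [600.  91. 250.] t@z [598.  99. 250.]
box [ 619. -449.    0.]
beaker [ 696. -203.    0.]
jar [ 644. -267.    0.]
oil [ 500. -432.    0.]
p [ 372. -329.    0.]
p [ 518. -308.    0.]
p [ 349. -186.    0.]
[[-0.963  0.27   0.   ]
 [ 0.27   0.963  0.   ]
 [-0.     0.    -1.   ]]
```

The top view shows the cupboard at about (180,210), with the door on its right side. The bar is at (250,177), the hinge near (235,273) and the free edge near (222,137). The only box that could be mistaken for it is the flat blue-grey tray at (60,107), which has no door or bar. I'll check the choice in one close crop with the fit overlaid.

```bash
cat >> h.py <<'E'
def model(h,phi,th):
    """h: hinge_top xyz; phi: world angle of leaf direction hinge->free when shut. outward normal = leaf rotated -90... """
    u=np.array([np.cos(phi),np.sin(phi),0]); n=np.array([u[1],-u[0],0])  # outward
    ud=u*np.cos(th)+n*np.sin(th); nd=n*np.cos(th)-u*np.sin(th)
    return u,n,ud,nd
E
python3 - <<'E'
from h import *
s=env.get_image("side");t=env.get_image("top")
save(t,"x",(100,120,270,290),1);
a=cv2.resize(t["frame"][120:290,100:275,::-1],(400*175//170*1,400),interpolation=cv2.INTER_CUBIC)
b=cv2.resize(s["frame"][225:380,155:315,::-1],(400,400*155//160),interpolation=cv2.INTER_CUBIC)
H=max(a.shape[0],b.shape[0]); f=lambda m:np.vstack([m,np.zeros((H-m.shape[0],m.shape[1],3),np.uint8)])
cv2.imwrite("pics/c1.png",np.hstack([f(a),f(b)])); print(a.shape,b.shape)
E
```

```text
(400, 411, 3) (387, 400, 3)
```

View pics/c1.png

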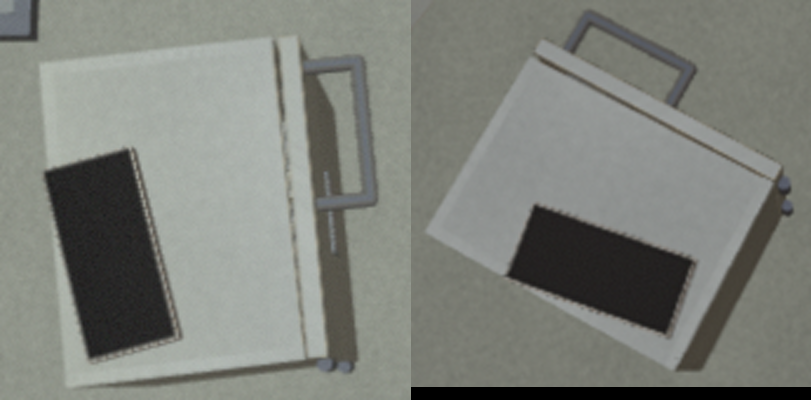

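```bash
cat > fit.py <<'E'
from h import *
from scipy.optimize import least_squares
np.set_printoptions(precision=3,suppress=True)
s=env.get_image("side");t=env.get_image("top")
D={"s":dict(ff=(205.4,241),fb=(202.6,247.8),hf=(303.4,291),hb=(300.6,297)),
   "t":dict(ff=(226.4,135.7),fb=(217.7,136.3),hf=(238.7,271.7),hb=(230.6,272.3))}
C={"t":[((100+40/2.35,120+64/2.35),(181,250)),((100+68/2.35,120+386/2.35),(181,0))],"s":[((155+17/2.5,225+233/2.5),(181,250)),((155+265/2.5,225+370/2.5),(181,0))]}
im=dict(s=s,t=t)
def res(v,keys="st"):
    x,y,phi,th,dz=v; h=np.array([x,y,250.+dz]); u,n,ud,nd=model(h,phi,th)
    pts=dict(hb=h,hf=h+16*nd,fb=h+250*ud,ff=h+250*ud+16*nd)
    r=[proj(im[c],pts[k])-D[c][k] for c in keys for k in D[c]]
    r+=[proj(im[c],h-n*a+u*b)-uv for c in keys for uv,(a,b) in C[c]]
    return np.append(np.concatenate(r),dz/5)
for k in ("st","s","t"):
    f=least_squares(res,[474,84,0.11,0.03,0],args=(k,)); print(k,f.x,np.round(f.fun,1))
f=least_squares(res,[474,84,0.11,0.03,0]).x
h=np.array([f[0],f[1],250]);u,n,ud,nd=model(h,f[2],f[3])
pb=h+175*ud+58*nd-[0,0,24]
print("bar",pb,"ud",ud,"nd",nd)
for c in im: print(c,"bar pred",proj(im[c],pb),env.tip_of("pull_bar",im[c])[0]["point"])
E
python3 fit.py
```

```text
st [469.863  80.397   0.11    0.003  -3.539] [ 1.8  0.2  0.9 -0.6  0.8  0.2  0.2  0.7 -0.8 -1.  -0.8 -0.6  1.  -0.7
  0.1 -0.2 -0.5  0.1 -0.   0.6  0.1 -0.2 -0.2  0.1 -0.7]
s [470.949  79.585   0.114  -0.005  -1.751] [ 0.6  0.6 -0.1 -0.2  0.4 -0.5 -0.1 -0.  -0.9  0.  -0.   0.1 -0.4]
t [468.893  81.01    0.107   0.009  -3.722] [ 0.  -0.5 -0.  -0.2  0.6 -0.  -0.2  0.3  0.2 -0.  -0.5  0.3 -0.7]
bar [650.026  41.278 226.   ] ud [0.994 0.106 0.   ] nd [ 0.106 -0.994  0.   ]
s bar pred [245.913 242.469] [243.7, 240.2]
t bar pred [253.829 174.637] [255.8, 177.4]
```

The crop confirms the choice: a white cupboard with the bar at its front and the hinge knuckles at the -y end of the leaf. The fit puts hinge_top at about (470, 80), the leaf direction at 0.11 rad and the bar at (650, 41, 226). I'll approach above the bar.

Call:
apply_moves(deltas=[[[0,0,4.5,0,0,0,0.08],[1,-1.2,8.5,0,0,1,0.08],[4,-4.9,9,0,0,3,0.08],[7.5,-9.2,9,0,0,5,0.08],[11,-13.6,9,0,0,7,0.08],[14.5,-17.9,9,0,0,9,0.08],[18,-22.2,9,0,0,11,0.08],[21.5,-26.5,9,0,0,13,0.08],[25,-30.8,9,0,0,15,0.08],[28.5,-35.1,9,0,0,17,0.08],[32,-39.4,9,0,0,19,0.08],[35.5,-43.7,9,0,0,21,0.08],[39,-48.1,9,0,0,21.8,0.08],[42.5,-52.4,9,0,0,21.8,0.08],[45,-55.5,9,0,0,21.8,0.08],[47.4,-58.5,9,0,0,21.8,0.08],[47.4,-58.5,9,0,0,21.8,0.08],[47.4,-58.5,9,0,0,21.8,0.08]]], squeeze=15)

```text
time_s: 4.0
ee_pos: [651.7, 33.2, 336.7]
tool_rot: [-0.048, 0.999, -0.003, -0.0]
wrist_force: [0.3, -0.1, 0.5]
width: 40.1
```

Call:
apply_moves(deltas=[[[-0.2,0.8,0,0,0,0.6,0.08],[-0.2,0.8,-3,0,0,0.6,0.08],[-0.2,0.8,-6,0,0,0.6,0.08],[-0.2,0.8,-6,0,0,0.6,0.08]]])

```text
time_s: 4.4
ee_pos: [646.8, 43.9, 272.3]
tool_rot: [-0.055, 0.998, -0.002, -0.004]
wrist_force: [-0.1, 0.8, 0.2]
width: 40.1
```

Run:
```python
from h import *
s=env.get_image("side");t=env.get_image("top")
a=cv2.resize(t["frame"][100:290,100:290,::-1],(400,400),interpolation=cv2.INTER_CUBIC)
b=cv2.resize(s["frame"][200:360,155:315,::-1],(400,400),interpolation=cv2.INTER_CUBIC)
cv2.imwrite("pics/c2.png",np.hstack([a,b])); print(env.observe()["ee_pos"],env.observe()["wrist_force"])
```

```text
[649.18547351  43.08273802 277.17087758] [ 0.91606857 -0.35930594  0.47275044]
```

View pics/c2.png

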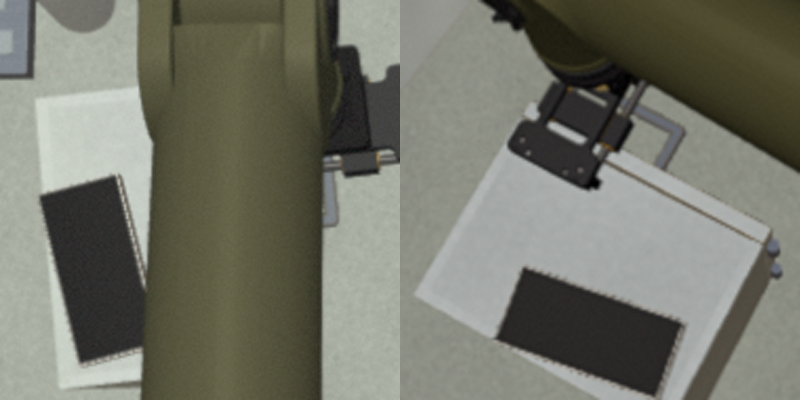

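The crop shows the gripper centred over the bar, with nothing else in its way. I'll lower it onto the bar and watch the force.

Call:
apply_moves(deltas=[[[0.1,-0.45,0,0,0,0,0.08],[0.1,-0.45,-1,0,0,0,0.08],[0.1,-0.45,-2,0,0,0,0.08],[0.1,-0.45,-3,0,0,0,0.08],[0.1,-0.45,-4.1,0,0,0,0.08],[0.1,-0.45,-4.1,0,0,0,0.08],[0.1,-0.45,-4.1,0,0,0,0.08]]])

```text
time_s: 5.2
ee_pos: [650.0, 38.6, 235.6]
tool_rot: [-0.055, 0.998, -0.002, -0.001]
wrist_force: [-0.7, 0.4, -0.6]
width: 40.0
```

Clear of contact. Closing on the bar.

Call:
apply_moves(deltas=[[[0,0,0,0,0,0,0.8],[0,0,0,0,0,0,0.8],[0,0,0,0,0,0,0.8],[0,0,0,0,0,0,0.8],[0,0,0,0,0,0,0.8]]], squeeze=15)

```text
time_s: 5.7
ee_pos: [650.2, 38.4, 235.8]
tool_rot: [-0.055, 0.998, -0.002, -0.0]
wrist_force: [0.2, 0.5, 0.3]
width: 11.4
```

Run:
```python
import numpy as np
h=np.array([470,80.4]);p=np.array([650.2,38.4]);r=p-h
for d in range(2,37,2):
    a=-np.radians(d);q=np.array([[np.cos(a),-np.sin(a)],[np.sin(a),np.cos(a)]])@r-r
    print(-d,np.round(q/10,2))
```

```text
-2 [-0.16 -0.63]
-4 [-0.34 -1.25]
-6 [-0.54 -1.86]
-8 [-0.76 -2.47]
-10 [-1.   -3.07]
-12 [-1.27 -3.65]
-14 [-1.55 -4.23]
-16 [-1.86 -4.8 ]
-18 [-2.18 -5.36]
-20 [-2.52 -5.91]
-22 [-2.89 -6.44]
-24 [-3.27 -6.97]
-26 [-3.66 -7.47]
-28 [-4.08 -7.97]
-30 [-4.51 -8.45]
-32 [-4.96 -8.91]
-34 [-5.43 -9.36]
-36 [-5.91 -9.79]
```

Call:
apply_moves(deltas=[[[-0.16,-0.63,0,0,0,-2,0.8],[-0.34,-1.25,0,0,0,-4,0.8],[-0.54,-1.86,0,0,0,-6,0.8],[-0.76,-2.47,0,0,0,-8,0.8],[-1.0,-3.07,0,0,0,-10,0.8],[-1.27,-3.65,0,0,0,-12,0.8],[-1.27,-3.65,0,0,0,-12,0.8],[-1.27,-3.65,0,0,0,-12,0.8]]])

```text
time_s: 6.5
ee_pos: [637.1, 0.6, 235.8]
tool_rot: [0.05, 0.999, -0.003, -0.001]
wrist_force: [0.3, -1.6, -0.8]
width: 11.7
```

Call:
apply_moves(deltas=[[[-0.14,-0.29,0,0,0,-1,0.8],[-0.28,-0.58,0,0,0,-2,0.8],[-0.43,-0.87,0,0,0,-3,0.8],[-0.59,-1.15,0,0,0,-4,0.8],[-0.59,-1.15,0,0,0,-4,0.8]]])

```text
time_s: 7.0
ee_pos: [630.8, -11.7, 235.9]
tool_rot: [0.086, 0.996, -0.003, -0.001]
wrist_force: [0.5, -0.5, -0.4]
width: 11.4
```

Call:
apply_moves(deltas=[[[-0.16,-0.28,0,0,0,-1,0.8],[-0.32,-0.56,0,0,0,-2,0.8],[-0.49,-0.84,0,0,0,-3,0.8],[-0.66,-1.11,0,0,0,-4,0.8],[-0.66,-1.11,0,0,0,-4,0.8]]])

```text
time_s: 7.5
ee_pos: [623.5, -23.6, 235.8]
tool_rot: [0.121, 0.993, -0.003, -0.002]
wrist_force: [0.7, 0.9, -0.7]
width: 11.2
```

Call:
apply_moves(deltas=[[[-0.18,-0.26,0,0,0,-1,0.8],[-0.37,-0.53,0,0,0,-2,0.8],[-0.56,-0.8,0,0,0,-3,0.8],[-0.75,-1.06,0,0,0,-4,0.8],[-0.75,-1.06,0,0,0,-4,0.8]]])

```text
time_s: 8.0
ee_pos: [620.9, -26.7, 236.0]
tool_rot: [0.153, 0.988, 0.002, 0.003]
wrist_force: [16.1, 11.8, -8.7]
width: 11.3
```

The door stopped on the catch at about 0.40 rad, with 20 N on the wrist. I'll release the bar, lift, close the fingers and go to the free-edge end of the gap, then look.

Call:
apply_moves(deltas=[[[0.1,0.1,0,0,0,0,0.8],[0.1,0.1,0,0,0,0,0.08],[0.1,0.1,0,0,0,0,0.08],[0.1,0.1,0,0,0,0,0.08],[0.1,0.1,0,0,0,0,0.08],[0.1,0.1,2.5,0,0,0,0.08],[0.1,0.1,5.5,0,0,0,0.08],[0.1,0.1,8,0,0,0,1],[2.5,3.5,8,0,0,0.5,1],[4.75,7.2,8,0,0,1,1],[4.75,7.2,8,0,0,1,1],[4.75,7.2,8,0,0,1,1]]])

```text
time_s: 9.2
ee_pos: [668.3, 46.4, 315.0]
tool_rot: [0.144, 0.99, 0.001, 0.002]
wrist_force: [0.5, -0.1, 0.1]
width: 7.6
```

Run:
```python
from h import *
np.set_printoptions(precision=3,suppress=True)
s=env.get_image("side");t=env.get_image("top")
a=cv2.resize(t["frame"][120:290,160:290,::-1],(400,523),interpolation=cv2.INTER_CUBIC)
b=cv2.resize(s["frame"][200:330,180:280,::-1],(400,520),interpolation=cv2.INTER_CUBIC)
cv2.imwrite("pics/c3.png",np.hstack([a[:520],b]));o=env.observe();print(o["ee_pos"],o["tool_rot"],o["wrist_force"],o["width"])
for l in("door_head","hinge_top","catch_rail","tongue_level","pull_bar"):
  for n,p in(("s",s),("t",t)):
    print(l,n,[(round(d["score"],2),np.array(d["point"]),at_z(p,d["point"],219 if l[0]=="t" else 226 if l[0]=="p" else 250)) for d in env.tip_of(l,p)[:1]])
h=np.array([470,80.4,250])
for th in(.36,.4,.44):
  u,n,ud,nd=model(h,.11,th)
  for p in (s,t): print(th,"head",proj(p,h+250*ud),"bar",proj(p,h+175*ud+58*nd-[0,0,24]),"tongue s=110,155,200",[proj(p,h+k*ud-24*nd-[0,0,27]) for k in(110,155,200)])
```

```text
[668.049  43.637 315.881] [0.146 0.989 0.001 0.003] [ 0.274 -0.721 -0.526] 3.2105682984605446
door_head s [(0.39, array([250.6, 267.4]), array([600.302,  86.182, 250.   ]))]
door_head t []
hinge_top s [(0.88, array([298.9, 297.5]), array([473.055,  82.742, 250.   ]))]
hinge_top t []
catch_rail s [(0.61, array([257.1, 241.5]), array([623.06 ,  29.203, 250.   ]))]
catch_rail t [(0.81, array([253.9, 188.4]), array([619.675,  38.943, 250.   ]))]
tongue_level s [(0.82, array([259.5, 251.4]), array([612.976,  40.258, 219.   ]))]
tongue_level t [(0.66, array([259. , 190.8]), array([620.836,  32.272, 219.   ]))]
pull_bar s []
pull_bar t [(0.98, array([286.3, 191.4]), array([618.122, -18.711, 226.   ]))]
0.36 head [228.436 217.408] bar [269.558 227.394] tongue s=110,155,200 [array([261.006, 270.819]), array([248.387, 256.671]), array([236.045, 242.804])]
0.36 head [265.197 138.269] bar [286.484 187.625] tongue s=110,155,200 [array([234.842, 211.066]), array([240.973, 187.724]), array([247.056, 164.631])]
0.4 head [231.832 214.715] bar [272.49  226.232] tongue s=110,155,200 [array([262.228, 269.272]), array([250.215, 254.657]), array([238.472, 240.339])]
0.4 head [270.497 139.677] bar [289.808 189.789] tongue s=110,155,200 [array([237.286, 211.18 ]), array([244.341, 188.089]), array([251.338, 165.244])]
0.44 head [235.321 212.156] bar [275.461 225.182] tongue s=110,155,200 [array([263.51 , 267.775]), array([252.118, 252.716]), array([240.988, 237.972])]
0.44 head [275.736 141.292] bar [293.043 192.083] tongue s=110,155,200 [array([239.722, 211.391]), array([247.69 , 188.587]), array([255.591, 166.025])]
```

View pics/c3.png

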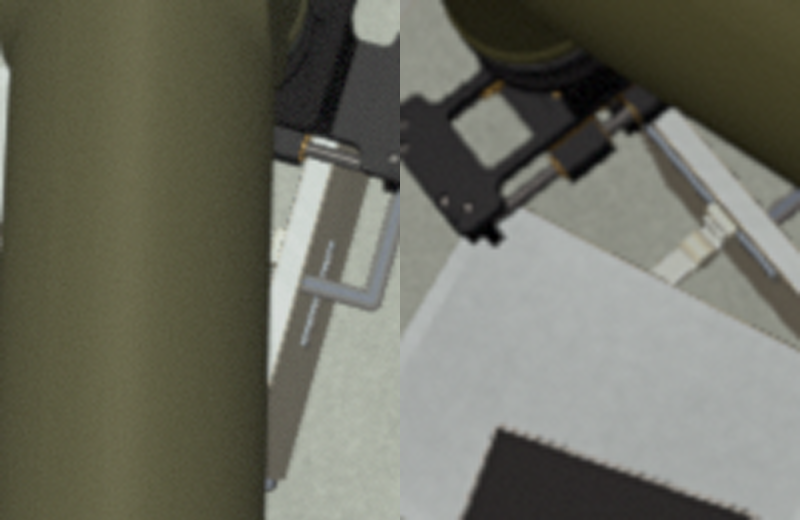

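The side crop shows the catch. Its foot is at about (259.5, 256) and the tongue runs to about (247, 269), with the pad near (252.5, 262.5). I'll convert these to door coordinates.

Run:
```python
from h import *
np.set_printoptions(precision=1,suppress=True)
s=env.get_image("side")
h=np.array([470,80.4,250]);u,n,ud,nd=model(h,.11,.405)
for nm,c,z in(("foot",(718,225),222),("pad",(692,248),223),("end",(668,275),219),("head back near gripper",(652,125),250),("headback low",(795,275),250)):
    X=at_z(s,(180+(c[0]-400)/4,200+c[1]/4),z); d=X-h; print(nm,X,"s",d@ud,"off",-d@nd)
print(ud,nd)
for S in (130,135,140,145): 
    q=h+S*ud-24*nd; print(S,q)
```

```text
foot [605.5  50.2 222. ] s 138.4359227057657 off 10.481244556833657
pad [609.9  69.7 223. ] s 136.9281257285869 off 30.423618526837767
end [613.1  89.8 219. ] s 134.2158806540901 off 50.59871305052351
head back near gripper [664.2  27.1 250. ] s 201.3082846966792 off 5.474350557212595
headback low [546.2  54.1 250. ] s 80.55369914526776 off -3.0103715837777965
[ 1.  -0.3  0. ] [-0.3 -1.   0. ]
130 [601.4  65.6 250. ]
135 [606.1  64.1 250. ]
140 [610.9  62.7 250. ]
145 [615.7  61.2 250. ]
```

Run:
```python
from h import *
np.set_printoptions(precision=1,suppress=True)
s=env.get_image("side")
g=cv2.cvtColor(s["frame"],cv2.COLOR_RGB2GRAY)
for (x0,y0,x1,y1) in cv2.createLineSegmentDetector().detect(g[180:320,180:310])[0][:,0]:
    a=(x0+180,y0+180);b=(x1+180,y1+180)
    if np.hypot(x1-x0,y1-y0)<18: continue
    A=at_z(s,a,250);B=at_z(s,b,250); d=B-A; print(np.array(a),np.array(b),A[:2],B[:2],"ang",np.degrees(np.arctan2(d[1],d[0]))%180)
```

```text
[197.1 260.4] [179.7 238.9] [710.5 139.9] [775.3 122. ] ang 164.5118380207838
[204.9 306.5] [243.8 319.9] [632.9 212.9] [545.1 188.9] ang 15.268140713229798
[200.2 215.4] [188.6 196.1] [770.5  50.7] [823.4  27.6] ang 156.40714778790579
[309.2 265.2] [260.8 233.5] [494.2  10. ] [627.    9.1] ang 179.6066547604176
[288.3 318.9] [299.9 297.2] [466.2 133.9] [471.5  80.9] ang 95.74883728227591
[203.2 239.9] [220.6 229.3] [728.3  94.1] [710.3  51.6] ang 67.02384287421829
[243.2 232. ] [298.6 295.1] [662.8  28.4] [476.6  78.7] ang 164.8703419177551
[297.1 296.4] [248.2 271.6] [477.6  83. ] [599.1  96.9] ang 6.546979222143152
[293.6 179.8] [309.  189.1] [ 639.3 -142.1] [ 595.7 -142.2] ang 0.15858970417824025
[303.6 291.3] [257.3 237.6] [472.1  65.7] [628.1  21.4] ang 164.17546895331066
[253.3 255.5] [239.3 234.4] [611.2  60.6] [666.8  38. ] ang 157.9050246122133
[282.1 287.8] [260.7 262.9] [515.8  85.2] [587.5  65.3] ang 164.46737403249818
[247.2 271.2] [211.1 252.3] [601.5  97.4] [695.5 107.3] ang 6.0269348744024205
[194.  259.9] [179.9 283.9] [717.1 142.9] [710.  204.1] ang 96.59354027034345
[237.3 219.6] [220.7 233.2] [691.7  11.6] [704.2  59.1] ang 75.31904478905017
[190.  179.9] [209.8 196.4] [846.6  -6.9] [780.6   0.7] ang 173.4071426123306
```

The edges give a door angle of 0.38 rad. The tongue is at s≈137 mm from the hinge and the pad is about 25 mm behind the door's back, at (609, 68). I'll go there and start down into the gap.

Call:
apply_moves(deltas=[[[-3,1.2,0,0,0,1.5,1],[-5.9,2.45,0,0,0,1.5,1],[-5.9,2.45,0,0,0,1.5,1],[-5.9,2.45,0,0,0,1.5,1],[-5.9,2.45,-2.5,0,0,1.5,1],[-5.9,2.45,-4,0,0,1.5,1],[-5.9,2.45,-5.2,0,0,1.5,1],[-5.9,2.45,-5.2,0,0,1.5,1]]], squeeze=20)

```text
time_s: 10.7
ee_pos: [608.7, 69.3, 261.6]
tool_rot: [0.132, 0.991, 0.001, 0.001]
wrist_force: [-0.2, -0.3, -0.0]
width: 0.5
```

Call:
apply_moves(deltas=[[[0,-0.1,-0.4,0,0,0,1],[0,-0.1,-0.8,0,0,0,1],[0,-0.1,-1.2,0,0,0,1],[0,-0.1,-1.5,0,0,0,1],[0,-0.1,-1.5,0,0,0,1]]])

```text
time_s: 11.2
ee_pos: [608.8, 67.9, 247.1]
tool_rot: [0.132, 0.991, 0.001, 0.001]
wrist_force: [-1.2, -0.8, 4.0]
width: 0.7
```

Contact: 4 N upward with the tips at z = 222, so it is the pad. Pressing further.

Call:
apply_moves(deltas=[[[0,0,-0.2,0,0,0,1],[0,0,-0.4,0,0,0,1],[0,0,-0.4,0,0,0,1],[0,0,-0.4,0,0,0,1]]])

```text
time_s: 11.6
ee_pos: [608.8, 67.7, 244.7]
tool_rot: [0.132, 0.991, 0.001, 0.002]
wrist_force: [-3.5, -0.4, 8.0]
width: 0.4
```

Call:
apply_moves(deltas=[[[-0.08,-0.3,-0.25,0,0,0,1],[-0.16,-0.6,-0.25,0,0,0,1],[-0.24,-0.87,-0.25,0,0,-1,1],[-0.32,-1.35,-0.25,0,0,-2,1],[-0.32,-1.35,-0.25,0,0,-2,1]]])

```text
time_s: 12.1
ee_pos: [606.5, 54.8, 244.2]
tool_rot: [0.15, 0.989, 0.002, 0.003]
wrist_force: [-1.4, 0.3, 8.3]
width: 0.4
```

Call:
apply_moves(deltas=[[[-0.05,-0.23,-0.25,0,0,-1,1],[-0.1,-0.47,-0.25,0,0,-2,1],[-0.15,-0.7,-0.25,0,0,-3,1],[-0.21,-0.94,-0.25,0,0,-4,1],[-0.21,-0.94,-0.25,0,0,-4,1]]])

```text
time_s: 12.6
ee_pos: [604.9, 46.7, 243.6]
tool_rot: [0.184, 0.983, 0.004, 0.004]
wrist_force: [-2.1, 2.2, 8.3]
width: 0.5
```

```bash
cat > edge.py <<'E'
from h import *
np.set_printoptions(precision=1,suppress=True)
s=env.get_image("side")
g=cv2.cvtColor(s["frame"],cv2.COLOR_RGB2GRAY)
for (x0,y0,x1,y1) in cv2.createLineSegmentDetector().detect(g)[0][:,0]:
    if np.hypot(x1-x0,y1-y0)<15: continue
    A=at_z(s,(x0,y0),250);B=at_z(s,(x1,y1),250)
    if np.linalg.norm(A[:2]-[470,80.4])>np.linalg.norm(B[:2]-[470,80.4]): A,B=B,A
    d=(B-A)[:2]; d/=np.linalg.norm(d); m=A[:2]-[470,80.4]; off=d[0]*m[1]-d[1]*m[0]
    if abs(off)<22 and np.linalg.norm(m)<230 and d[0]*.994+d[1]*.11>-.3: print(A[:2],B[:2],"theta",.11-np.arctan2(d[1],d[0]),"off",off)
E
python3 edge.py; python3 -c "
from station import env;o=env.observe();print(o['ee_pos'],o['wrist_force'])"
```

```text
[471.6  80.9] [452.1 261.1] theta -1.5687223999915454 off -1.6784942964838714
[476.6  77.9] [569.7  38.9] theta 0.5072752268121344 off 0.2879067077831814
[475.2  82.7] [585.1  95.7] theta -0.00740145474788044 off 1.6983339256618095
[449.6 102.7] [433.4 246.9] theta -1.5722865410603195 off 17.823948803234423
[499.3  82.5] [572.6  50.5] theta 0.5213105651192572 off 13.62042310477162
[470.   65.9] [561.1  26. ] theta 0.5227990394754868 off -13.267777199604412
[604.89809043  46.80249514 243.65613555] [-2.15302727  1.07091599  8.43903441]
```

The door moved to 0.515 rad, past where it stopped before. I'll keep pressing for another 25 mm.

Call:
apply_moves(deltas=[[[-0.13,-0.47,-0.2,0,0,-2,1],[-0.27,-0.93,-0.2,0,0,-4,1],[-0.43,-1.39,-0.2,0,0,-6,1],[-0.6,-1.84,-0.2,0,0,-8,1],[-0.8,-2.29,-0.2,0,0,-10,1],[-1.0,-2.73,-0.2,0,0,-12,1],[-1.0,-2.73,-0.2,0,0,-12,1]]])

```text
time_s: 13.35
ee_pos: [595.5, 20.2, 243.8]
tool_rot: [0.286, 0.958, 0.005, 0.006]
wrist_force: [-2.6, 1.9, 8.6]
width: 0.4
```

```bash
python3 edge.py
```

```text
[471.6  80.9] [452.1 261.1] theta -1.5684467845884327 off -1.6621992552028442
[474.2  78.4] [558.3  19. ] theta 0.7254034046839175 off 0.7900306085191928
[475.2  82.9] [618.   99.2] theta -0.003766014770218762 off 1.8848312311311282
[468.6  65.6] [554.7   3.9] theta 0.7314738797961767 off -12.866714509309372
[449.5 102.7] [433.5 246.9] theta -1.5717499199930591 off 17.872338912549537
[485.1  79.7] [562.2  25.7] theta 0.7213993682619405 off 8.091634467524184
[662.9 104.2] [718.  109.2] theta 0.01915305611029358 off 6.196551459760215
```

Run:
```python
import numpy as np
r=np.array([595.5,20.2])-[470,80.4]
for d in range(4,55,4):
    a=-np.radians(d);q=np.array([[np.cos(a),-np.sin(a)],[np.sin(a),np.cos(a)]])@r-r
    print(-d,np.round(q/10,2))
```

```text
-4 [-0.45 -0.86]
-8 [-0.96 -1.69]
-12 [-1.53 -2.48]
-16 [-2.15 -3.23]
-20 [-2.82 -3.93]
-24 [-3.53 -4.58]
-28 [-4.3  -5.19]
-32 [-5.1  -5.74]
-36 [-5.94 -6.23]
-40 [-6.81 -6.66]
-44 [-7.7  -7.03]
-48 [-8.63 -7.33]
-52 [-9.57 -7.58]
```

Call:
apply_moves(deltas=[[[0,0,0.7,0,0,0,1],[0,0,1.3,0,0,0,1],[-0.45,-0.86,1.3,0,0,-4,1],[-0.96,-1.69,1.3,0,0,-8,1],[-1.53,-2.48,1.3,0,0,-12,1],[-2.15,-3.23,1.3,0,0,-16,1],[-2.82,-3.93,1.3,0,0,-20,1],[-3.53,-4.58,1.3,0,0,-24,1],[-4.3,-5.19,1.3,0,0,-28,1],[-5.1,-5.74,1.3,0,0,-32,1],[-5.94,-6.23,1.3,0,0,-36,1],[-6.81,-6.66,1.3,0,0,-40,1],[-7.7,-7.03,1.3,0,0,-44,1],[-8.63,-7.33,1.3,0,0,-48,1],[-9.57,-7.58,1.3,0,0,-52,1],[-9.57,-7.58,1.3,0,0,-52,1],[-9.57,-7.58,1.3,0,0,-52,1]]])

```text
time_s: 15.1
ee_pos: [499.9, -55.5, 256.9]
tool_rot: [0.676, 0.737, 0.002, 0.007]
wrist_force: [-0.5, 0.1, -0.5]
width: 0.2
```

```bash
python3 edge.py; python3 -c "
from h import *
s=env.get_image('side');save(s,'s4')
o=env.observe();print(o['ee_pos'],o['wrist_force'],o['q'])"
```

```text
[471.7  80.9] [452.1 261.1] theta -1.5693829820994096 off -1.7794382080213837
[455.5  88.7] [463.7 -33.6] theta 1.6135230159774838 off -13.925320432023003
[448.7 111.1] [433.5 246.9] theta -1.5721494864954642 off 17.796153737909457
[470.9  77.2] [477.7 -26.9] theta 1.6151959486333503 off 0.6386511441392263
[476.4  83.7] [717.9 109.8] theta 0.0021835144713642923 off 2.5570123345002713
[500.06424101 -55.41164995 256.68637897] [-0.3047369   0.01764644 -0.38065686] [-0.5927714  -0.02996654  0.63968534  1.82405032  0.02520262  1.32896144
  0.12699772]
```

View pics/s4.png

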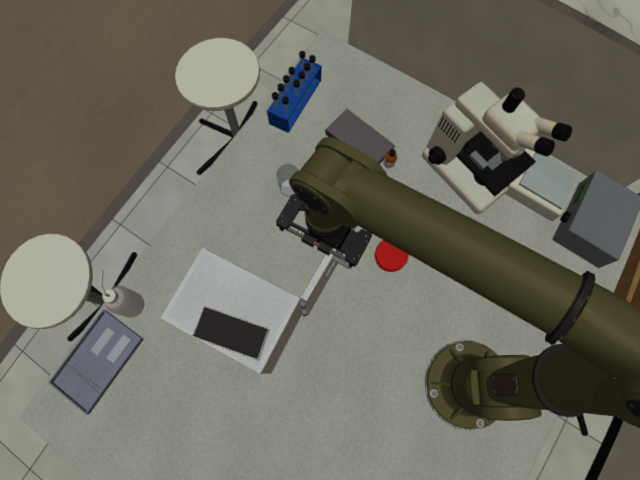

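The side view shows the door square to the cupboard, with its leaf from (305,300) to (335,255), and every item in its place. The edges give about 1.61 rad. Backing off and lifting clear.

Call:
apply_moves(deltas=[[[0.6,0,0,0,0,0,1],[1.2,0,0,0,0,0,1],[1.2,0,3,0,0,0,1],[1.2,0,7,0,0,0,1],[1.2,0,11,0,0,0,1],[3,0,14,0,0,0,1],[5,5,14,0,0,0,1],[7,9,14,0,0,0,1],[9,13,14,0,0,0,1],[9,13,14,0,0,0,1],[9,13,14,0,0,0,1]]])

```text
time_s: 16.3
ee_pos: [590.7, 76.1, 395.3]
tool_rot: [0.675, 0.738, 0.0, 0.007]
wrist_force: [-0.5, -0.1, 1.1]
width: 0.4
```

```bash
python3 edge.py; python3 -c "
from h import *
s=env.get_image('side');t=env.get_image('top');save(t,'t5')
o=env.observe();print(o['ee_pos'],o['wrist_force'],o['joint_velocities'].round(3))
for l in 'slide_box beaker petri stain_jar oil_bottle stain0'.split(): print(l,[[(round(d['score'],2),np.round(d['point'])) for d in env.tip_of(l,p)[:3]] for p in (s,t)])"
```

```text
[606.   93.5] [715.9 106.1] theta -0.0035757205021336447 off -2.356009747233358
[471.8  80.9] [452.1 261.1] theta -1.5696337503270794 off -1.805196251819016
[558.9  83.6] [605.6  90.8] theta -0.04433804183257169 off -10.549767202677295
[455.5  88.7] [460.   20.8] theta 1.614870607698977 off -13.88385962082415
[448.6 111.1] [433.5 246.9] theta -1.571679885487406 off 17.86786663326521
[664.4  82.2] [702.4  84.1] theta 0.05897465747142023 off -8.138295875523774
[470.7  77.2] [474.4  25.1] theta 1.6098081214639952 off 0.5098367081507005
[476.4  83. ] [532.7  90.2] theta -0.016557267854595034 off 1.799237286132838
[590.14563056  72.70179565 396.94522999] [-0.7594151  -1.10180066  0.45937444] [ 0.003 -0.016  0.002  0.002 -0.003 -0.002 -0.001]
slide_box [[(0.81, array([358., 141.]))], [(0.71, array([318., 265.])), (0.56, array([473., 208.])), (0.26, array([370., 173.]))]]
beaker [[(0.55, array([286., 190.]))], [(0.67, array([368., 173.]))]]
petri [[(0.79, array([362., 192.])), (0.78, array([409., 209.]))], [(0.92, array([430., 315.])), (0.66, array([363., 325.])), (0.63, array([416., 253.]))]]
stain_jar [[(0.88, array([323., 183.]))], [(0.64, array([392., 199.])), (0.22, array([368., 264.]))]]
oil_bottle [[(0.54, array([390., 157.]))], [(0.86, array([468., 254.]))]]
stain0 [[], [(0.59, array([469., 256.]))]]
```

View pics/t5.png

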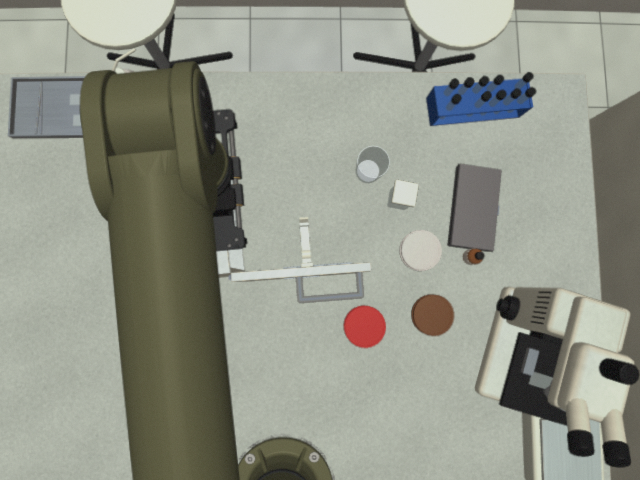

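The top view shows the door standing square, from (232,275) to (370,267). All the glassware is at its starting pixels and the arm is clear. Handing in.

```bash
python3 -c "
from station import env
print(env.hand_in(), env.observe()['time_s'])"
```

```text
the job is handed in; nothing more can be done
the job is handed in; nothing more can be done
```

The cupboard door is standing open at about 1.61 rad, measured from the side camera, and the job is handed in at about 16 s on the robot's clock.

- **Opening:** I drew the door by its bar until it stopped on the catch at about 0.38 rad. The side camera showed the tongue about 137 mm from the hinge, and contact at the expected height confirmed it. I pressed the pad down with about 8 N while pushing the door's back outward, and kept it pressed to about 0.73 rad. I then lifted off the tongue and swung the door wide.
- **Last checks:** The door angle was the same before and after I backed off. The arm was clear and nearly still, and the wrist force was about 1 N. In the final pictures the slide box, beaker, petri, stain jar and oil bottle stand within a few pixels of where they began.
- **Not confirmed:** The stain bottles inside the cupboard never showed in any picture, so I could not check them. The fingertips never went below about z = 207 mm, and the bottles reach only about 115 mm.
- **Disagreements:** The door angle on the catch came out as 0.41 from the arm's position and 0.38 from the picture edges; I used 0.38. The networks also gave false finds in the last picture: a "slide_box" at (318,265), which is the door, and a "stain0" at (469,256), which is the oil bottle. I ignored both.

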